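# Fit the lever handle on the rinse-water valve and close it

### The job

Put the loose yellow-ended lever handle on the square spindle of the bench valve, pushed fully home, and let go of it. Then swing its arm clockwise, seen from above, until the spindle comes to its stop, and leave the handle sitting fully home on the spindle. Leave the cups, flasks and wrench where they are.

Things in the scene. Friction and masses are not known exactly. Their poses are not given: they have to be found in the camera images.
- handle: Loose lever handle, 193 mm long, 0.35 kg, lying flat: a steel hub 56 x 56 mm, 28 mm high, with a 22 mm square bore right through, and an arm along +x that ends in a yellow grip. Origin: on the bore axis at the hub's underside; x along the arm, z up; the bore's sides are parallel to x and y. Centre of mass at about x = 20 mm
- handle_arm (a point): Point in the middle of the handle's bare steel arm, 60 mm from the bore axis, 16 mm above the hub's underside. The bare arm is 16 mm wide and 20 mm high, from 28 to 100 mm from the bore axis
- handle_end (a point): Middle of the handle's yellow grip, 132 mm from the bore axis, 14 mm above the hub's underside. The grip is 65 mm long, 26 mm wide, 28 mm high, its underside level with the hub's
- valve: Brass valve on a steel foot plate, in a copper pipe (34 mm diameter, top 59 mm above the bench) that runs along its y axis and turns down into the bench 100 mm either side; fixed to the bench. Origin: on the bench under the spindle axis; z up.
- spindle_seat (a point): Centre of the top of the valve's dark steel collar (74 mm diameter), 90 mm above the bench, where the handle's underside rests when home. The 20 mm square aluminium spindle rises 32 mm from it, the last 7 mm tapering to 13 mm square. Turns with the spindle: its x and y are parallel to the square's sides, z up. The handle fits any of four ways round
- spindle (a joint): Rotation of spindle and collar about the vertical axis, rad: 0 = open, growing clockwise seen from above, stopped at 1.60 = closed. Stiff (0.25 N m), stays where left. A small yellow pointer on the collar's rim stands near the green lug when open, near the red lug when closed
- cup_a: Small cream sample cup, 52 mm across, 48 mm high, loose; origin under its centre. To be left alone.
- cup_b: Small white sample cup, 52 mm across, 48 mm high, loose; origin under its centre. To be left alone.
- flask_a: Amber conical flask, 76 mm across, 126 mm high, loose; origin under its centre. To be left alone.
- flask_b: Amber conical flask, 76 mm across, 126 mm high, loose; origin under its centre. To be left alone.
- wrench: Wrench 180 mm long lying on the bench along its x axis, loose; origin under its middle. To be left alone.

How it is judged:
By the outcome, as a careful person would: the job done as asked, in the order asked, and still so for the second after the job is handed in, with the robot touching nothing.
It also fails if it takes over 61 s, if anything falls off the work surface, if the arm or the gripper's body presses on something with over 40 N, if the wrist force passes 120 N, or if a joint passes its speed limit or range.

### The arm

A 6-joint arm with a two-finger parallel gripper is mounted at the origin on the work surface. World frame = base frame: x ahead of the robot, y to its left, z up, the work surface at z = 0. Lengths are in m, angles in rad, forces in N, time in s.
With the tool pointing down it reaches from about 0.35 to 0.975 m from the base axis. Payload 4.9 kg.
Tool frame: the origin (TCP) lies at the very end of the fingers, on their centre line; the grasp point (between the pads) lies 19 mm behind it; z points along the fingers, y is the line along which they close (so a half turn about z gives the same grasp; the last joint's range is limited). The gripper opens to 85 mm and grips with 20 to 120 N. Pads are 22 mm wide; open, the fingers measure 114 mm over their backs; the gripper's body (76 mm by 85 mm) begins 54 mm behind the grasp point. The pads swing forward as they close: fully open they stand 13 mm farther back than shut.
Start: joints at [1.23, 0.053, 1.613, -0, 1.476, -0.119], TCP at [0.137, 0.61, 0.231] pointing down, gripper open.
Joint ranges: [-3.01, 3.01], [-1.01, 2.22], [0.06, 2.58], [-1.02, 4.17], [0.09, 2.62], [-3.14, 3.14]. Speed limits (rad/s): [2.57, 2.57, 3.14, 3.14, 3.14, 3.14].

### API

Orientations are given as a unit quaternion [w, x, y, z].
In Python, from plant import manip gives the robot as it stands.
- The arm moves only by the shell command python3 -m pendant 'ROWS'. ROWS is JSON, a list of rows, each a list of 3 entries, a list of its own where there are three numbers: the opening, from 0 (shut) to 1 (fully open), then the shift along the tool's x, y, z in units of 12 cm (1.0 is 12 cm), then the turn about the tool's z in units of pi rad (1.0 is pi rad). In form: [[gripper, [dx, dy, dz], roll], ...]. A call has 1 to 10 rows; each row is the pose to reach, as a shift and turn from the pose commanded when the call began, along the tool's axes at that moment, turning the shorter way round; what a row does not reach only later rows make up. A row lasts 1/10 s, in which the tool goes at most 50 mm and 8.59 degrees, less where a joint would pass 70% of its speed; a pose out of reach is approached as far as the arm can. A call with a number of a shift or a turn outside -1 to 1 is refused whole. A call with a gripper value outside its range is refused whole. The fingers move at their own pace and stop on an object; the grip force is fixed at half the most. Time passes only in rows, so rows that repeat a pose let the fingers close. It gives the time, the measured TCP pose, the force, the opening and the grip force at its end, in the units of the state.
- manip.state(): the state, without advancing time (a new reading comes with each control period).
- manip.grab_frame(name): name is "side" or "top" or "wrist"; returns a dict with "img" (400x640x3 uint8, red, green, blue), "fx", "fy", "cx", "cy" (pixels), "eye" and "rotation" of the camera in the world; the wrist camera has in their place "tool_from_camera" (4x4, takes a point from camera to tool coordinates, whose origin is the TCP and whose axes are the flange's). Camera axes: x right, y down, z forward; pixel columns grow to the right and rows downward; lengths in m; the calibration is good to about 2 mm. A picture is of the moment at which its call begins: read the wrist's pose just before it. There is no depth.
- manip.job_done(): hands the job in; it is judged then, once.
The state is a dict: "time": time; "joint_pos": joint angles; "joint_vel": joint speeds; "joint_efforts": joint torques, N m; "tool_pos": TCP position; "tool_rot": TCP orientation; "contact_force": force on the tool from outside, world axes, zero at the start; "ft_torque": the same for the moment, N m; "gripper_width": opening from 0.0 (shut) to 1.0 (fully open); "grasp_force": force on a finger pad.
Only numpy, scipy, OpenCV 4.12 (cv2) and the standard library are available. Lean on these libraries where they do the work, as an engineer would, in place of code of your own. Each camera call takes 0.05 s, during which the arm holds its last target. There are 200 camera calls.

## Working session

There is one attempt and no reset: what is moved stays moved. The work goes in short steps, Python scripts to look and compute and a shell command to move; the robot and the scene stay as the last step left them, time stands still between calls to the robot, and variables do not carry over. Pictures are saved under pics/ and viewed, at most 10 in all, crops included, and the job is handed in when it is done.

```bash
mkdir -p pics; cat > h.py <<'E'
from plant import manip
import numpy as np, cv2
def grab(n,f):
    g=manip.grab_frame(n); cv2.imwrite('pics/'+f,g['img'][:,:,::-1]); np.save('pics/'+f+'.npy',g,allow_pickle=True); return g
def ray(g,u,v):
    d=np.array([(u-g['cx'])/g['fx'],(v-g['cy'])/g['fy'],1.]); return np.array(g['eye']),np.array(g['rotation'])@d
def plane(g,u,v,z):
    o,d=ray(g,u,v); return o+d*(z-o[2])/d[2]
def proj(g,p):
    c=np.array(g['rotation']).T@(np.array(p)-np.array(g['eye'])); return g['fx']*c[0]/c[2]+g['cx'],g['fy']*c[1]/c[2]+g['cy']
def load(f): return np.load('pics/'+f+'.npy',allow_pickle=True).item()
E
python3 - <<'E'
from h import *
s=manip.state();print(s)
for n in('top','side'):
    g=grab(n,n+'0.png');print(n,g['eye'],np.round(g['rotation'],3),g['fx'])
E
```

```text
{'time': 0.0, 'joint_pos': array([ 1.23000179e+00,  5.33603217e-02,  1.61434907e+00, -1.27765289e-05,
        1.47601345e+00, -1.19023256e-01]), 'joint_vel': array([1.70170841e-04, 6.52414516e-05, 2.53760120e-04, 4.03780041e-05,
       1.70791683e-03, 1.43292251e-04]), 'joint_efforts': array([-1.41753120e-03, -3.93665850e+01, -3.70178461e+01, -3.49766096e-04,
        7.07642699e-03,  1.63692300e-07]), 'tool_pos': array([0.13727181, 0.60907158, 0.23002799]), 'tool_rot': array([-2.36531331e-04,  1.10657876e-01,  9.93857988e-01, -1.03851722e-03]), 'contact_force': array([ 0.51294615, -0.26344975, -0.79533641]), 'ft_torque': array([ 0.01432005,  0.02546432, -0.04624635]), 'grasp_force': 0.0, 'gripper_width': 0.9998122950706053}
top [ 0.5065903  -0.18908529  1.27940472] [ 0.021 -0.705  0.708 -0.025] 409.57786071131426
side [0.38286958 0.64709255 0.80832868] [ 0.045 -0.108  0.902 -0.415] 418.13409251366534
```

View pics/top0.png

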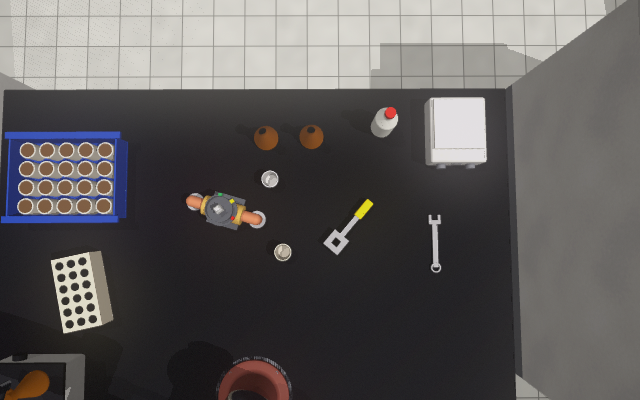

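View pics/side0.png

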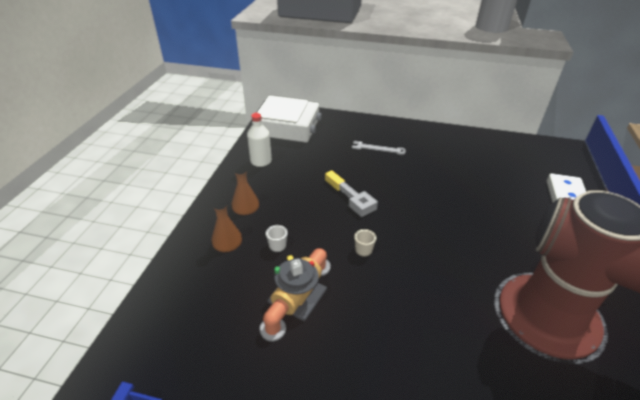

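The top view shows the handle's hub near (337,242) and its yellow grip near (364,210). The valve is at (220,209), the cups at (270,179) and (283,252), and the flasks at (266,138) and (311,136). I'll zoom in on the valve and handle.

```bash
python3 - <<'E'
s=open('h.py').read()
s+='''
from scipy.spatial.transform import Rotation as R
def Q(q): q=np.array(q); return R.from_quat([q[1],q[2],q[3],q[0]]).as_matrix()
_l=load
def fix(g):
    if 'rotation' in g and np.array(g['rotation']).shape==(4,): g['rotation']=Q(g['rotation'])
    return g
def load(f): return fix(_l(f))
'''
open('h.py','w').write(s)
E
python3 - <<'E'
from h import *
g=load('top0.png');im=g['img']
hsv=cv2.cvtColor(im,cv2.COLOR_RGB2HSV)
print('base',proj(g,[0,0,0]))
m=cv2.inRange(hsv,(25,120,80),(35,255,255))
n,l,st,c=cv2.connectedComponentsWithStats(m)
for i in range(1,n):
    if st[i,4]>3: print('yel',st[i],c[i],plane(g,*c[i],.028))
# handle steel contour
m2=((im.min(2)>95)).astype(np.uint8); m2[:, :315]=0;m2[:,385:]=0;m2[:190]=0;m2[265:]=0
cs,_=cv2.findContours(m2,cv2.RETR_CCOMP,cv2.CHAIN_APPROX_NONE)
for k in cs:
    if cv2.contourArea(k)>15: r=cv2.minAreaRect(k);print('st',cv2.contourArea(k),r,plane(g,*r[0],.028))
for nm,uv,z in [('cupa',(283,252),.048),('cupb',(270,179),.048),('fl1',(266,138),.06),('fl2',(311,136),.06),('valve',(220,209),.1)]: print(nm,plane(g,*uv,z))
a=cv2.resize(im[165:245,180:290],None,fx=5.4,fy=5.4,interpolation=cv2.INTER_CUBIC)
cv2.imwrite('pics/z1.png',a[:,:,::-1])
g2=load('side0.png')
for p in [plane(g,220,209,.115)]: print(proj(g2,p))
E
```

```text
base (np.float64(253.66000581147404), np.float64(395.22633820587396))
yel [229 199   6   5  18] [231.55555556 200.72222222] [0.58964219 0.06663534 0.028     ]
yel [354 199  19  20 182] [363.5        208.73076923] [ 0.56334599 -0.33686108  0.028     ]
st 433.0 ((343.2540588378906, 232.7950439453125), (18.821422576904297, 42.1241340637207), 39.80556869506836) [ 0.49022896 -0.27424348  0.028     ]
st 54.0 ((335.5000305175781, 242.00003051757812), (7.77817440032959, 7.77817440032959), 45.0) [ 0.4624198  -0.25039826  0.028     ]
cupa [ 0.4341524  -0.09233919  0.048     ]
cupb [ 0.65359554 -0.0528839   0.048     ]
fl1 [ 0.77640264 -0.04180335  0.06      ]
fl2 [ 0.78203818 -0.17735295  0.06      ]
valve [0.56112979 0.08492541 0.1       ]
(np.float64(297.44469051612106), np.float64(261.25975820171413))
```

View pics/z1.png

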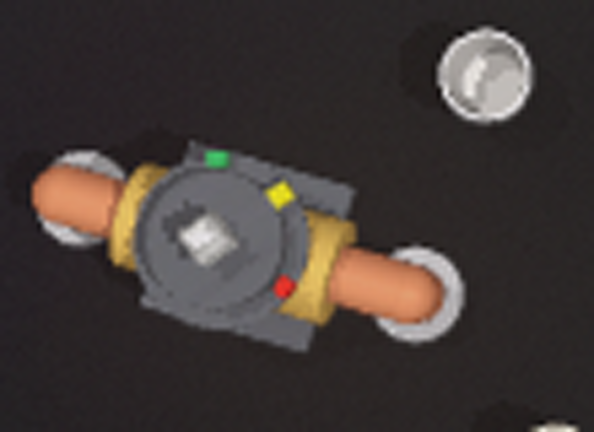

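```bash
python3 - <<'E'
from h import *
g=load('top0.png')
sp=plane(g,218.5,209.1,.122); ax=sp
pt=plane(g,232,200.9,.088);gr=plane(g,220.2,194.4,.085);rd=plane(g,232.6,218.1,.085)
for n,p in(('pt',pt),('gr',gr),('rd',rd)):
    d=(p-ax)[:2];print(n,np.linalg.norm(d),np.degrees(np.arctan2(d[1],d[0])))
print(sp)
w=grab('wrist','w0.png');s=manip.state()
T=np.array(w['tool_from_camera']);print(T.round(3),w['fx'],w['fy'],w['cx'])
A=Q(s['tool_rot']);print(A.round(3))
d=A.T@(sp+[0,0,.2]-s['tool_pos']);print('to valve/0.12',d/.12)
E
```

```text
pt 0.03997849469493988 -50.763374242094756
gr 0.044867296539828655 5.439334631035581
rd 0.04086384262782324 -127.18928341695134
[0.55984845 0.08404214 0.122     ]
[[ 0.001 -0.947 -0.322  0.084]
 [ 1.     0.001 -0.    -0.001]
 [ 0.001 -0.322  0.947 -0.142]
 [ 0.     0.     0.     1.   ]] 288.66738961327724 288.66738961327724 319.8161354533616
[[-0.975  0.22  -0.001]
 [ 0.22   0.975 -0.002]
 [ 0.    -0.002 -1.   ]]
to valve/0.12 [-4.39744332 -3.4957856  -0.75916393]
```

```bash

python3 -m pendant '[[1,[0,0,-0.5],0],[1,[0,0,-0.5],0]]' >/dev/null
python3 -m pendant '[[1,[-1,-0.8,0],0],[1,[-1,-0.8,0],0],[1,[-1,-0.8,0],0],[1,[-1,-0.8,0],0]]' >/dev/null
python3 -m pendant '[[1,[-1,-0.8,0],0],[1,[-1,-0.8,0],0],[1,[-1,-0.8,0],0],[1,[-1,-0.8,0],0]]' >/dev/null
python3 -m pendant '[[1,[-1,-0.8,0],0],[1,[-1,-0.8,0],0],[1,[-1,-0.8,0],0],[1,[-1,-0.8,0],0]]' >/dev/null
python3 -m pendant '[[1,[-1,-0.8,0],0],[1,[-1,-0.8,0],0],[1,[-1,-0.8,0],0],[1,[-1,-0.8,0],0]]' >/dev/null
python3 -m pendant '[[1,[-0.4,-0.3,0],0],[1,[-0.4,-0.3,0],0],[1,[-0.4,-0.3,0],0],[1,[-0.4,-0.3,0],0],[1,[-0.4,-0.3,0],0]]'
python3 - <<'E'
from h import *
s=manip.state();w=manip.grab_frame('wrist')
T=np.array(w['tool_from_camera']);A=Q(s['tool_rot'])
w['eye']=s['tool_pos']+A@T[:3,3];w['rotation']=A@T[:3,:3]
print(s['time'],s['tool_pos'])
np.save('pics/w1.png.npy',w,allow_pickle=True)
u,v=map(int,proj(w,[.56,.084,.1]));print(u,v)
x0=max(u-75,0);y0=max(v-70,0);print(x0,y0)
cv2.imwrite('pics/w1.png',cv2.resize(w['img'][y0:y0+140,x0:x0+180],None,fx=4,fy=4,interpolation=cv2.INTER_CUBIC)[:,:,::-1])
E
```

```text
time: 2.45
tool_pos: [0.5595, 0.0854, 0.2914]
tool_rot: [-0.0, 0.11, 0.994, 0.0]
contact_force: [0.8, 0.6, -0.4]
gripper_width: 0.998
grasp_force: 0.0
2.45 [0.55947267 0.08539252 0.29141159]
319 176
244 106
```

View pics/w1.png

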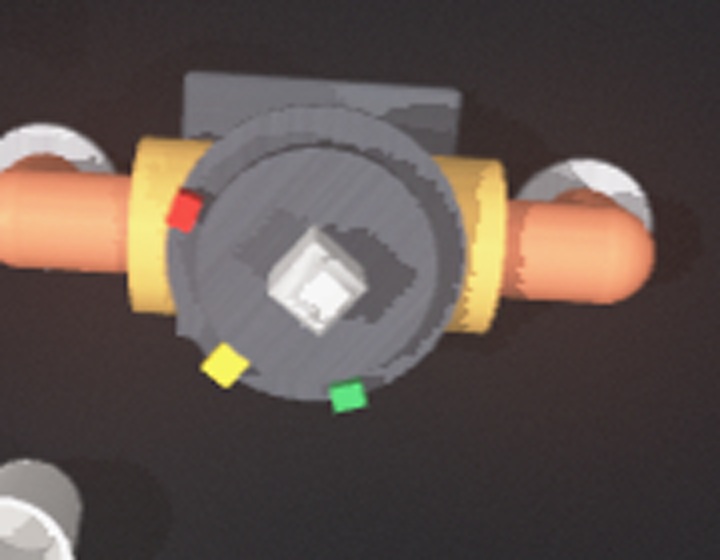

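The valve, seen close. The spindle is a white square with its top near crop (325,290) and its corners pointing up, down, left and right. The yellow pointer is at (225,365), between the green lug at (348,397) and the red lug at (184,212).

```bash
python3 - <<'E'
from h import *
w=np.load('pics/w1.png.npy',allow_pickle=True).item()
c=w['img'][106:246,244:424];b=cv2.resize(c,None,fx=8,fy=8,interpolation=cv2.INTER_CUBIC)
def P(x,y,z,f=4.): return plane(w,244+(x+.5)/f-.5,106+(y+.5)/f-.5,z)
for th in(150,170,190,210,225):
    m=(b.min(2)>th).astype(np.uint8);m[:400]=0;m[700:]=0;m[:,:500]=0;m[:,760:]=0
    k=max(cv2.findContours(m,0,2)[0],key=cv2.contourArea,default=None)
    if k is None: continue
    r=cv2.minAreaRect(k);q=cv2.boxPoints(r);z=.122 if th>180 else .115
    W=np.array([P(x,y,z,8.) for x,y in q]);e=W[1]-W[0];e2=W[2]-W[1]
    print(th,r,W.mean(0).round(4),np.linalg.norm(e).round(4),np.linalg.norm(e2).round(4),np.degrees(np.arctan2(e[1],e[0]))%90)
q=[(316,227),(367,285),(319,333),(268,285)]
W=np.array([P(x,y,.115) for x,y in q]);print(W.mean(0),[(np.linalg.norm(W[i]-W[i-1]).round(4),np.degrees(np.arctan2(*(W[i]-W[i-1])[1::-1]))%90) for i in range(4)])
# collar disc ends
for y,z in((262,.09),): a,b2=P(197,y,z),P(438,y,z);print('collar',(a+b2)/2,np.linalg.norm(a-b2))
ax=np.array([.56,.084])
for n,x,y in(('pt',225,365),('gr',348,397),('rd',184,212)):
    d=P(x,y,.088)[:2]-ax;print(n,np.linalg.norm(d),np.degrees(np.arctan2(d[1],d[0])))
print('top cam axis', plane(load('top0.png'),218.5,209.1,.122))
A=Q(manip.state()['tool_rot']);print('to handle',A.T@(np.array([.4624,-.2504,.2914])-manip.state()['tool_pos'])/.12)
E
```

```text
150 ((627.796142578125, 565.7681884765625), (166.84803771972656, 163.5511474609375), 44.648494720458984) [0.5572 0.0872 0.115 ] 0.0233 0.0238 33.2399297206688
170 ((625.1685180664062, 567.7149047851562), (161.990966796875, 153.97723388671875), 45.36034393310547) [0.5574 0.0868 0.115 ] 0.022 0.0232 32.54354971076103
190 ((625.3748168945312, 572.3634643554688), (150.88961791992188, 142.7969207763672), 44.11859893798828) [0.5562 0.087  0.122 ] 0.02 0.0211 33.82943038263126
210 ((630.7276000976562, 574.2310180664062), (129.07101440429688, 134.35598754882812), 40.23635482788086) [0.5566 0.0876 0.122 ] 0.0189 0.018 37.780577145770025
225 ((645.564208984375, 588.4136962890625), (84.68335723876953, 76.30435180664062), 41.378517150878906) [0.559  0.0892 0.122 ] 0.0107 0.0119 36.908403106936774
[0.55736361 0.08825057 0.115     ] [(np.float64(0.0215), np.float64(38.33583147181193)), (np.float64(0.0221), np.float64(28.524546453436816)), (np.float64(0.0197), np.float64(33.83493404637731)), (np.float64(0.0203), np.float64(33.07102642719124))]
collar [0.55729957 0.08852854 0.09      ] 0.07329590167492857
pt 0.039223479279479764 -52.46360249656441
gr 0.04305379267360679 6.048195316922831
rd 0.040920322352779245 -129.52659783534813
top cam axis [0.55984845 0.08404214 0.122     ]
to handle [ 1.79631139e-01 -2.90630932e+00 -5.19510149e-04]
```

```bash

python3 -m pendant '[[1,[0.1,-1,0],0],[1,[0.1,-1,0],0],[1,[0.1,-1,0],0]]' >/dev/null
python3 -m pendant '[[1,[0.08,-1,0],0.05],[1,[0.08,-1,0],0.1],[1,[0.08,-1,0],0.15],[1,[0.08,-1,0],0.154]]' >/dev/null
python3 - <<'E'
from h import *
s=manip.state();A=Q(s['tool_rot']);print(s['tool_pos'],A.T@(np.array([.4624,-.2504,.16])-s['tool_pos'])/.12)
E
```

```text
[ 0.48532697 -0.1471381   0.29154978] [-0.41669936 -0.77601664  1.09677279]
```

```bash

python3 -m pendant '[[1,[-0.42,-0.78,0.3],0],[1,[-0.42,-0.78,0.6],0],[1,[-0.42,-0.78,1],0],[1,[-0.42,-0.78,1],0],[1,[-0.42,-0.78,1],0],[1,[-0.42,-0.78,1],0]]'
python3 - <<'E'
from h import *
s=manip.state();w=manip.grab_frame('wrist')
T=np.array(w['tool_from_camera']);A=Q(s['tool_rot'])
w['eye']=s['tool_pos']+A@T[:3,3];w['rotation']=A@T[:3,:3]
np.save('pics/w2.png.npy',w,allow_pickle=True)
cv2.imwrite('pics/w2.png',w['img'][:,:,::-1])
E
```

```text
time: 3.8
tool_pos: [0.4643, -0.2489, 0.172]
tool_rot: [0.0, 0.345, 0.939, 0.0]
contact_force: [0.5, 0.3, 0.5]
gripper_width: 1.006
grasp_force: 0.0
```

View pics/w2.png

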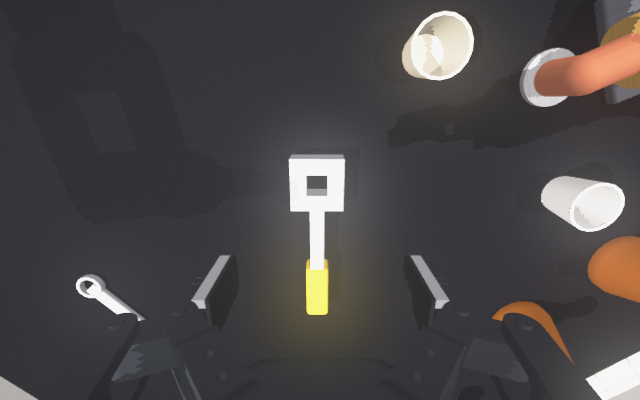

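The wrist view shows the hub top at about (290..344, 158..212), with the arm pointing straight down the picture to the yellow grip at (317,287). Next I'll compute the hub pose.

```bash
python3 - <<'E'
from h import *
w=np.load('pics/w2.png.npy',allow_pickle=True).item();im=w['img']
m=(im.min(2)>200).astype(np.uint8);m[:120]=0;m[215:]=0;m[:,:260]=0;m[:,380:]=0
k=max(cv2.findContours(m,0,1)[0],key=cv2.contourArea)
x,y,ww,hh=cv2.boundingRect(k);print(x,y,ww,hh)
print('rows',[(v,int(im[v,300].min())) for v in range(150,164)],[(v,int(im[v,300].min())) for v in range(206,216)])
for th in(200,):
  for v in(170,190,205): 
    r=np.where(im[v,250:400].min(1)>th)[0]+250;print(v,r.min(),r.max())
for v in (222,240,260):
    r=np.where(im[v,250:400].min(1)>150)[0]+250;print('arm',v,r.min(),r.max(),plane(w,(r.min()+r.max())/2,v,.026))
hsv=cv2.cvtColor(im,cv2.COLOR_RGB2HSV);ym=cv2.inRange(hsv,(25,130,150),(35,255,255));ym[:, :300]=0;ym[:,340:]=0
mo=cv2.moments(ym,True);print('yel',mo['m10']/mo['m00'],mo['m01']/mo['m00'],cv2.boundingRect(ym))
c=[plane(w,u,v,.028) for u,v in((289.5,157.5),(344.5,157.5),(344.5,211.5),(289.5,211.5))]
c=np.array(c);print(c.round(4),c.mean(0),[np.linalg.norm(c[i]-c[i-1]).round(4) for i in range(4)])
print('end',plane(w,317,314.5,.028),plane(w,317,287,.028))
s=manip.state();A=Q(s['tool_rot']);print(np.degrees(np.arctan2(A[1,0],A[0,0])))
E
```

```text
289 159 56 56
rows [(150, 78), (151, 77), (152, 75), (153, 80), (154, 115), (155, 154), (156, 152), (157, 152), (158, 172), (159, 243), (160, 247), (161, 247), (162, 247), (163, 246)] [(206, 246), (207, 247), (208, 247), (209, 247), (210, 246), (211, 185), (212, 91), (213, 91), (214, 93), (215, 90)]
170 289 344
190 290 343
205 290 342
arm 222 310 324 [ 0.49270028 -0.27935885  0.026     ]
arm 240 310 324 [ 0.50917599 -0.2934325   0.026     ]
arm 260 310 323 [ 0.52800108 -0.31025992  0.026     ]
yel 318.2337164750958 290.13793103448273 (306, 261, 22, 54)
[[ 0.4211 -0.2543  0.028 ]
 [ 0.4566 -0.2124  0.028 ]
 [ 0.5017 -0.2486  0.028 ]
 [ 0.4639 -0.2932  0.028 ]] [ 0.46085273 -0.25213084  0.028     ] [np.float64(0.0579), np.float64(0.0549), np.float64(0.0578), np.float64(0.0584)]
end [ 0.58470413 -0.35792321  0.028     ] [ 0.55479694 -0.3323763   0.028     ]
139.63627708847258
```

```bash
python3 - <<'E'
from h import *
s=manip.state();A=Q(s['tool_rot']);print(A.T@(np.array([.461,-.252,.003])-s['tool_pos'])/.12)
E
```

```text
[ 0.01504349 -0.04023699  1.41968601]
```

```bash

python3 -m pendant '[[1,[0.015,-0.04,0.4],0],[1,[0.015,-0.04,0.8],0],[1,[0.015,-0.04,1],0],[1,[0.015,-0.04,1],0]]' >/dev/null
python3 -m pendant '[[1,[0,0,0.15],0],[1,[0,0,0.3],0],[1,[0,0,0.41],0],[1,[0,0,0.41],0],[1,[0,0,0.41],0],[1,[0,0,0.41],0]]'
python3 -m pendant '[[0,[0,0,0],0],[0,[0,0,0],0],[0,[0,0,0],0],[0,[0,0,0],0],[0,[0,0,0],0],[0,[0,0,0],0],[0,[0,0,0],0],[0,[0,0,0],0],[0,[0,0,0],0],[0,[0,0,0],0]]'
```

```text
time: 4.85
tool_pos: [0.4607, -0.2527, 0.0038]
tool_rot: [0.001, 0.345, 0.938, -0.0]
contact_force: [0.1, -0.6, -0.2]
gripper_width: 1.001
grasp_force: 0.0
time: 5.85
tool_pos: [0.4603, -0.2525, 0.0032]
tool_rot: [0.001, 0.346, 0.938, -0.0]
contact_force: [-1.0, 0.8, 5.4]
gripper_width: 0.643
grasp_force: 66.0
```

```bash

python3 -m pendant '[[0,[0,0,-0.2],0],[0,[0,0,-0.6],0],[0,[0,0,-1],0],[0,[0,0,-1],0]]' >/dev/null
python3 -m pendant '[[0,[0,0,-0.4],0],[0,[0,0,-0.8],0.04],[0,[0,0,-1],0.075],[0,[0,0,-1],0.075],[0,[0,0,-1],0.075]]'
python3 - <<'E'
from h import *
s=manip.state();A=Q(s['tool_rot']);print(np.degrees(np.arctan2(A[1,0],A[0,0])),A.T@(np.array([.558,.0875,.23])-s['tool_pos'])/.12)
E
```

```text
time: 6.75
tool_pos: [0.4587, -0.2515, 0.2397]
tool_rot: [-0.002, 0.452, 0.892, 0.0]
contact_force: [-0.1, -1.1, -3.1]
gripper_width: 0.644
grasp_force: 65.6
126.19584389900778 [1.79071604 2.33591646 0.08411296]
```

```bash

python3 -m pendant '[[0,[0.2,0.4,0],0],[0,[0.4,0.8,0],0],[0,[0.4,0.8,0],0],[0,[0.4,0.8,0],0]]' >/dev/null
python3 -m pendant '[[0,[0.4,0.8,0],0],[0,[0.4,0.8,0],0],[0,[0.4,0.8,0],0],[0,[0.4,0.8,0],0]]' >/dev/null
python3 -m pendant '[[0,[0.4,0.74,0],0],[0,[0.4,0.74,0],0],[0,[0.4,0.74,0],0],[0,[0.4,0.74,0],0],[0,[0.4,0.74,0],0],[0,[0.4,0.74,0],0]]'
python3 - <<'E'
from h import *
s=manip.state();w=manip.grab_frame('wrist')
T=np.array(w['tool_from_camera']);A=Q(s['tool_rot'])
w['eye']=s['tool_pos']+A@T[:3,3];w['rotation']=A@T[:3,:3]
np.save('pics/w3.png.npy',w,allow_pickle=True)
cv2.imwrite('pics/w3.png',cv2.resize(w['img'][:300,200:440],None,fx=2,fy=2,interpolation=cv2.INTER_CUBIC)[:,:,::-1])
E
```

```text
time: 8.15
tool_pos: [0.6011, 0.0279, 0.2418]
tool_rot: [-0.0, 0.454, 0.891, -0.0]
contact_force: [-0.0, 1.3, -2.3]
gripper_width: 0.646
grasp_force: 66.4
```

View pics/w3.png

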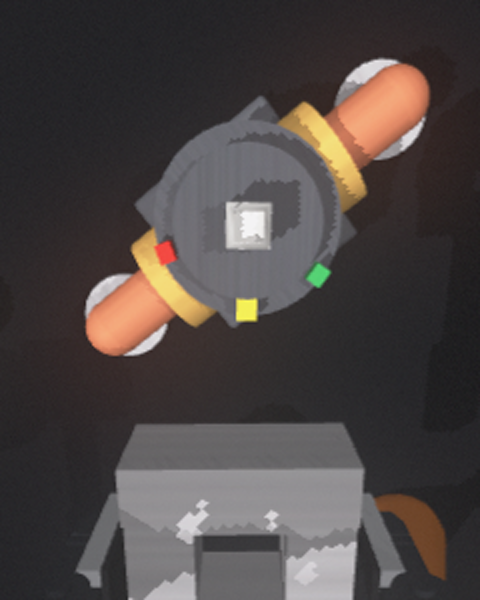

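Very clear view: the spindle square is at crop (225..271, 202..250), aligned with the picture axes. The held hub's near face is at rows 424 to 468, with its corners centred on column 240.

```bash
python3 - <<'E'
from h import *
w=np.load('pics/w3.png.npy',allow_pickle=True).item()
T=np.array(w['tool_from_camera']);im=w['img']
def tp(cu,cv_,zt):
    u=200+(cu+.5)/2-.5;v=(cv_+.5)/2-.5
    d=T[:3,:3]@np.array([(u-w['cx'])/w['fx'],(v-w['cy'])/w['fy'],1]);o=T[:3,3];return (o+d*(zt-o[2])/d[2])*1000
print('hub bottom corners',tp(136,424,.0032),tp(344,424,.0032))
print('hub top corners',tp(117,468,-.0248),tp(363,468,-.0248))
print('bore',tp(200,535,-.0248),tp(285,535,-.0248))
zs=.2418-.115
for a in((225,202),(271,202),(271,250),(225,250)):print('sp',tp(*a,zs))
print('sp c',tp(248,226,zs),'pointer',tp(247,310,.2418-.088))
b=cv2.resize(im[:150,260:380],None,fx=8,fy=8,interpolation=cv2.INTER_CUBIC).min(2)
for th in(140,160,180,200,215):
    m=(b>th).astype(np.uint8);m[:750]=0;m[1050:]=0;m[:,:380]=0;m[:,650:]=0
    k=max(cv2.findContours(m,0,2)[0],key=cv2.contourArea);r=cv2.minAreaRect(k)
    (x,y)=r[0];print(th,260+(x+.5)/8-.5,(y+.5)/8-.5,np.array(r[1])/8,r[2])
    print(tp((260+x/8-200)*2,y/8*2,.2418-(.115 if th<190 else .122)))
E
```

```text
hub bottom corners [ 26.22819724 -29.92271244   3.2       ] [26.31774687 26.12812804  3.2       ]
hub top corners [ 26.69037282 -29.32806618 -24.8       ] [ 26.78378037  25.60604703 -24.8       ]
bore [  9.51456923 -11.15287067 -24.8       ] [  9.5515502    8.64526247 -24.8       ]
sp [ 82.65569487  -8.7287509  126.8       ]
sp [ 82.6790514  11.5389041 126.8      ]
sp [ 62.12403918  11.91701408 126.8       ]
sp [ 62.09826102  -8.87891768 126.8       ]
sp c [ 72.52149097   1.46177612 126.8       ] pointer [ 29.9899749   1.5008642 153.8      ]
140 323.65386962890625 112.48634338378906 [23.04203033 24.07215309] 1.22757887840271
[ 72.58680115   1.54295874 126.8       ]
160 323.5616798400879 112.49775695800781 [22.37752533 23.5968914 ] 1.6249762773513794
[ 72.57693008   1.4607367  126.8       ]
180 323.4375 112.375 [23.125 21.25 ] 90.0
[ 72.68189434   1.34934086 126.8       ]
200 325.4375 112.5 [15.625 12.5  ] 90.0
[ 72.85573707   3.00737707 119.8       ]
215 325.4375 111.875 [13.375 11.75 ] 90.0
[ 73.37659117   3.00339744 119.8       ]
```

```bash

python3 -m pendant '[[0,[0.3,0.025,0],0],[0,[0.617,0.025,0],0],[0,[0.617,0.025,0.3],0],[0,[0.617,0.025,0.6],0],[0,[0.617,0.025,0.86],0],[0,[0.617,0.025,0.86],0],[0,[0.617,0.025,0.86],0],[0,[0.617,0.025,0.86],0]]'
python3 - <<'E'
from h import *
s=manip.state();w=manip.grab_frame('wrist')
np.save('pics/w4.png.npy',w,allow_pickle=True)
g=fix(manip.grab_frame('side'))
a=cv2.resize(w['img'][120:300,230:410],None,fx=2.2,fy=2.2,interpolation=cv2.INTER_CUBIC)
b=cv2.resize(g['img'][190:340,220:370],(396,396),interpolation=cv2.INTER_CUBIC)
cv2.imwrite('pics/w4.png',np.hstack([a,b])[:,:,::-1]);print(s['tool_pos'])
E
```

```text
time: 9.0
tool_pos: [0.5622, 0.091, 0.1417]
tool_rot: [0.002, 0.454, 0.891, 0.001]
contact_force: [-0.0, -1.0, -2.6]
gripper_width: 0.64
grasp_force: 66.2
[0.56218646 0.09096276 0.1417331 ]
```

View pics/w4.png

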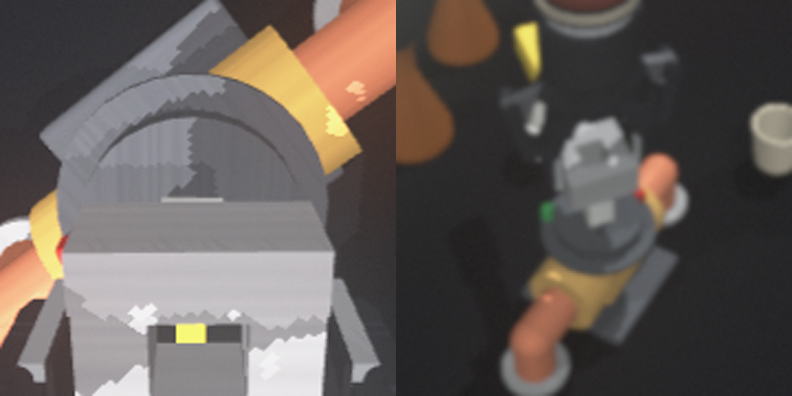

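The wrist half shows the spindle's edge at columns 162..223 (centre 192), against the hub's centre at column 197. The pointer seen through the bore is offset the same way, so I'll correct about 2.3 mm along tool −y and then descend.

```bash

python3 -m pendant '[[0,[0,-0.019,0],0],[0,[0,-0.019,0],0],[0,[0,-0.019,0.05],0],[0,[0,-0.019,0.1],0],[0,[0,-0.019,0.1],0],[0,[0,-0.019,0.1],0]]'
python3 -m pendant '[[0,[0,0,0.03],0],[0,[0,0,0.06],0],[0,[0,0,0.09],0],[0,[0,0,0.09],0]]'
```

```text
time: 9.7
tool_pos: [0.5582, 0.09, 0.1262]
tool_rot: [-0.001, 0.453, 0.891, -0.0]
contact_force: [0.4, -1.1, -2.0]
gripper_width: 0.644
grasp_force: 66.3
time: 10.1
tool_pos: [0.559, 0.0902, 0.1158]
tool_rot: [0.0, 0.453, 0.891, 0.0]
contact_force: [3.0, 1.3, -5.0]
gripper_width: 0.641
grasp_force: 66.2
```

```bash

python3 -m pendant '[[0,[0,0,0.04],0],[0,[0,0,0.08],0],[0,[0,0,0.12],0],[0,[0,0,0.12],0]]'
python3 -m pendant '[[0,[0,0,0.02],0],[0,[0,0,0.04],0],[0,[0,0,0.06],0],[0,[0,0,0.06],0]]'
```

```text
time: 10.5
tool_pos: [0.559, 0.0903, 0.1011]
tool_rot: [0.0, 0.454, 0.891, 0.001]
contact_force: [5.4, 3.5, -5.4]
gripper_width: 0.638
grasp_force: 65.9
time: 10.9
tool_pos: [0.5591, 0.0902, 0.0946]
tool_rot: [0.001, 0.453, 0.891, 0.001]
contact_force: [5.4, 3.8, -2.5]
gripper_width: 0.64
grasp_force: 66.3
```

```bash

python3 -m pendant '[[0,[0,0,0.01],0],[0,[0,0,0.015],0],[0,[0,0,0.015],0]]'
python3 -m pendant '[[0,[0,0,0.01],0],[0,[0,0,0.015],0],[0,[0,0,0.015],0]]'
```

```text
time: 11.2
tool_pos: [0.5591, 0.0902, 0.0932]
tool_rot: [0.0, 0.453, 0.891, 0.0]
contact_force: [3.3, 3.5, 0.6]
gripper_width: 0.639
grasp_force: 66.8
time: 11.5
tool_pos: [0.5592, 0.0902, 0.0931]
tool_rot: [0.0, 0.453, 0.891, 0.0]
contact_force: [-1.3, 2.7, 10.1]
gripper_width: 0.637
grasp_force: 67.8
```

```bash

python3 -m pendant '[[1,[0,0,0],0],[1,[0,0,0],0],[1,[0,0,0],0],[1,[0,0,0],0],[1,[-0.008,0,-0.3],0],[1,[-0.008,0,-0.6],0],[1,[-0.008,0,-0.6],0],[1,[-0.008,0,-0.6],0]]'
python3 - <<'E'
from h import *
w=manip.grab_frame('wrist');g=fix(manip.grab_frame('side'))
a=cv2.resize(w['img'][60:300,200:440],(396,396),interpolation=cv2.INTER_CUBIC)
b=cv2.resize(g['img'][190:340,220:370],(396,396),interpolation=cv2.INTER_CUBIC)
cv2.imwrite('pics/w5.png',np.hstack([a,b])[:,:,::-1])
E
```

```text
time: 12.3
tool_pos: [0.5598, 0.0891, 0.164]
tool_rot: [0.001, 0.453, 0.891, 0.0]
contact_force: [-0.1, -0.5, -0.4]
gripper_width: 1.002
grasp_force: 0.0
```

View pics/w5.png

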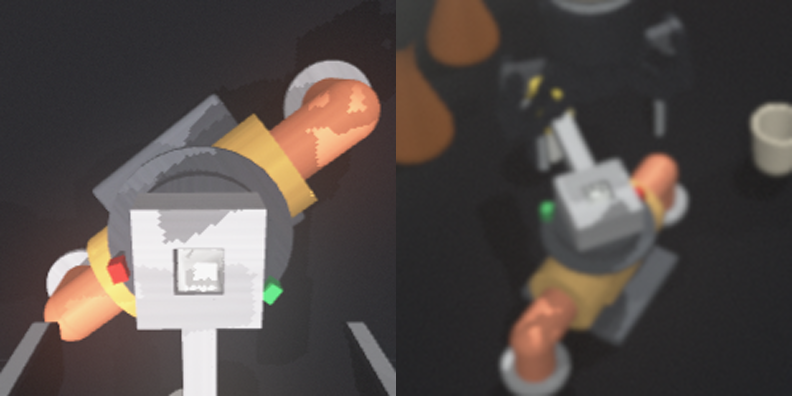

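Left and right both show the hub resting on the collar, with the spindle tip through the bore at about (203,270), and the gripper clear of it. I'll regrip the hub and turn clockwise.

```bash

python3 -m pendant '[[1,[0,0,0.3],0],[1,[0,0,0.565],0],[1,[0,0,0.565],0],[0,[0,0,0.565],0],[0,[0,0,0.565],0],[0,[0,0,0.565],0],[0,[0,0,0.565],0],[0,[0,0,0.565],0],[0,[0,0,0.565],0],[0,[0,0,0.565],0]]'
python3 -m pendant '[[0,[0,0,0],0],[0,[0,0,0],0],[0,[0,0,0],0.02],[0,[0,0,0],0.04],[0,[0,0,0],0.06],[0,[0,0,0],0.08],[0,[0,0,0],0.08]]'
python3 -c "
from h import *
s=manip.state();print(s['ft_torque'],s['tool_rot'])"
```

```text
time: 13.4
tool_pos: [0.5606, 0.0893, 0.0972]
tool_rot: [0.002, 0.453, 0.891, 0.001]
contact_force: [-0.8, -0.1, 5.9]
gripper_width: 0.639
grasp_force: 64.8
time: 14.1
tool_pos: [0.5612, 0.0891, 0.0973]
tool_rot: [0.002, 0.562, 0.827, 0.001]
contact_force: [2.4, -0.9, 6.4]
gripper_width: 0.635
grasp_force: 64.8
[-0.17689813 -0.22448236 -0.02980857] [0.00216075 0.56160953 0.82739853 0.00131632]
```

```bash

python3 -m pendant '[[0,[0,0,0],0.03],[0,[0,0,0],0.06],[0,[0,0,0],0.09],[0,[0,0,0],0.12],[0,[0,0,0],0.15],[0,[0,0,0],0.17],[0,[0,0,0],0.17]]'
python3 -c "
from h import *
s=manip.state();A=Q(s['tool_rot']);print(s['ft_torque'],np.degrees(np.arctan2(A[1,0],A[0,0])))"
python3 -m pendant '[[0,[0,0,0],0.015],[0,[0,0,0],0.03],[0,[0,0,0],0.03]]'
python3 -c "
from h import *
s=manip.state();A=Q(s['tool_rot']);print(s['ft_torque'],np.degrees(np.arctan2(A[1,0],A[0,0])))"
```

```text
time: 14.8
tool_pos: [0.5615, 0.0891, 0.0973]
tool_rot: [0.002, 0.76, 0.65, 0.002]
contact_force: [3.1, -0.1, 5.2]
gripper_width: 0.637
grasp_force: 64.8
[-0.08101417 -0.34801328 -0.08253682] 81.09303108646543
time: 15.1
tool_pos: [0.5615, 0.0891, 0.0973]
tool_rot: [0.002, 0.79, 0.614, 0.002]
contact_force: [4.7, -1.0, 5.3]
gripper_width: 0.639
grasp_force: 64.8
[-0.08792069 -0.43107948 -0.05833096] 75.71634694597961
```

```bash

python3 -m pendant '[[0,[0,0,0],0.015],[0,[0,0,0],0.03],[0,[0,0,0],0.03]]'
python3 -c "
from h import *
s=manip.state();A=Q(s['tool_rot']);print(s['ft_torque'],np.degrees(np.arctan2(A[1,0],A[0,0])),s['joint_efforts'][5])"
python3 -m pendant '[[0,[0,0,0],0.01],[0,[0,0,0],0.02],[0,[0,0,0],0.02]]'
python3 - <<'E'
from h import *
s=manip.state();A=Q(s['tool_rot']);print(s['ft_torque'],np.degrees(np.arctan2(A[1,0],A[0,0])),s['joint_efforts'][5])
w=manip.grab_frame('wrist');g=fix(manip.grab_frame('side'))
a=cv2.resize(w['img'][100:300,220:420],(396,396),interpolation=cv2.INTER_CUBIC)
b=cv2.resize(g['img'][190:340,220:370],(396,396),interpolation=cv2.INTER_CUBIC)
cv2.imwrite('pics/w6.png',np.hstack([a,b])[:,:,::-1])
E
```

```text
time: 15.4
tool_pos: [0.5615, 0.0891, 0.0973]
tool_rot: [0.002, 0.818, 0.576, 0.002]
contact_force: [4.3, 0.5, 5.9]
gripper_width: 0.641
grasp_force: 64.8
[-0.05143857 -0.41479083 -0.01342143] 70.3137094358666 0.10069024516269565
time: 15.7
tool_pos: [0.5616, 0.0891, 0.0973]
tool_rot: [0.002, 0.835, 0.55, 0.003]
contact_force: [4.3, -0.3, 5.5]
gripper_width: 0.642
grasp_force: 64.7
[-0.04813345 -0.44058148 -0.01536782] 66.73500745697385 0.09216274134814739
```

View pics/w6.png

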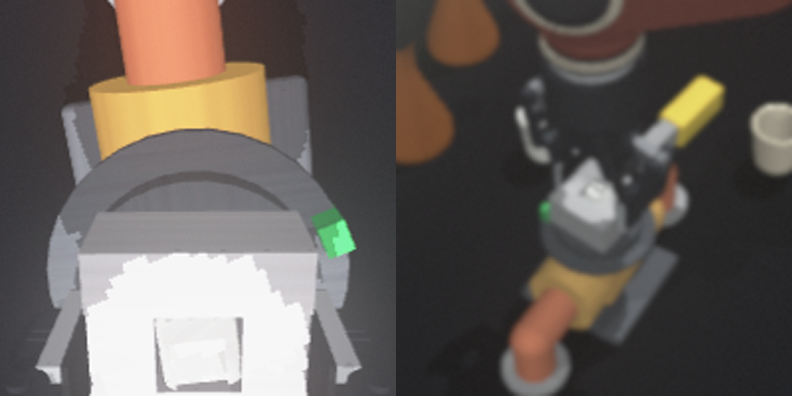

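The handle has turned with the gripper, the hub is flat on the collar, and the spindle is inside the bore. There's no stop torque yet, so I'll keep stepping.

```bash
cat > t.py <<'E'
from h import *
s=manip.state();A=Q(s['tool_rot']);print(s['ft_torque'],np.degrees(np.arctan2(A[1,0],A[0,0])),s['joint_efforts'][5])
E
python3 -m pendant '[[0,[0,0,0],0.01],[0,[0,0,0],0.02],[0,[0,0,0],0.02]]' >/dev/null; python3 t.py
python3 -m pendant '[[0,[0,0,0],0.01],[0,[0,0,0],0.02],[0,[0,0,0],0.02]]' ; python3 t.py
```

```text
[-0.07895077 -0.50886065  0.51875314] 63.23998520985481 0.6564598716795444
time: 16.4
tool_pos: [0.5616, 0.0891, 0.0973]
tool_rot: [0.002, 0.866, 0.5, 0.002]
contact_force: [6.3, -0.9, 4.8]
gripper_width: 0.643
grasp_force: 65.3
[-0.06078392 -0.57911833  2.11896029] 59.93739014080869 2.205907702445984
```

Torque jumped to 2.1 N m, so the spindle is at its stop. I'll release and retreat.

```bash

python3 -m pendant '[[1,[0,0,0],0],[1,[0,0,0],0],[1,[0,0,0],0],[1,[0,0,0],0],[1,[0,0,0],0],[1,[0,0,-0.3],0],[1,[0,0,-0.6],0],[1,[0,0,-1],0],[1,[0,0,-1],0],[1,[0,0,-1],0]]'
python3 - <<'E'
from h import *
w=manip.grab_frame('wrist');g=fix(manip.grab_frame('side'))
a=cv2.resize(w['img'][60:300,200:440],(396,396),interpolation=cv2.INTER_CUBIC)
b=cv2.resize(g['img'][190:340,220:370],(396,396),interpolation=cv2.INTER_CUBIC)
cv2.imwrite('pics/w7.png',np.hstack([a,b])[:,:,::-1])
E
```

```text
time: 17.4
tool_pos: [0.5601, 0.0892, 0.2171]
tool_rot: [0.001, 0.868, 0.496, 0.002]
contact_force: [-0.1, -0.0, -1.5]
gripper_width: 1.0
grasp_force: 0.0
```

View pics/w7.png

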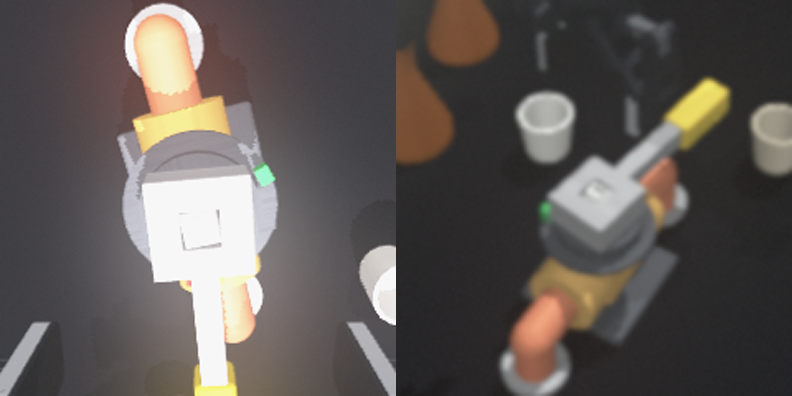

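The hub sits on the collar with the spindle tip through the bore, the arm rests against the stop, and the gripper is clear. The cups and flasks are unmoved.

```bash
python3 -c "
from plant import manip
print(manip.job_done())"
```

```text
the job is handed in; nothing more can be done
None
```

The handle is fully home on the spindle and was let go, then turned clockwise until the wrist torque rose to about 2.1 N m at the stop; I turned it by gripping the hub rather than pushing the arm, released it, and handed the job in at about 17.5 s (result not reported back).

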